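Screw the extraction elbow round to the hose saddle

TASK

On the joinery bench, the grey plastic dust-extraction elbow is only started on its threaded stub. Screw it on clockwise (seen from above) until its outlet points straight at the wooden hose saddle beside it, without going past the saddle or unscrewing it, then let go. Leave the tee on the other stub as it is.

Things in the scene. Friction and masses are not known exactly. Their poses are not given: they have to be found in the camera images.
- elbow (a joint): how far the elbow is screwed on, rad: 0 at the start, growing clockwise seen from above (tightening). Range -0.6 to 2.2. Steady friction of about 0.12 N m; it stays where it is left and sinks 1 mm per rad. The turn needed is 0.6 to 1.3 rad.
- elbow_grip (a point): middle of the grip rib atop the grey one-outlet pipe elbow, on its vertical screw axis, 140 mm above the bench. Rib: upright fin 50 mm long (x), 16 thick (y), top at 155, clear above 118; pinch it across y from above. x points along the outlet (45 mm over its barbs, axis 95 high, ends 85 from the screw axis), z up. Below: 58 mm collar on a threaded stub, 110 mm square flange fixed to the bench.
- saddle_mark (a point): the mark: centre of the open cradle of the wooden hose saddle, a brown wood upright fixed to the bench, 64 mm wide, 22 mm thick and 108 mm high, with two horns 44 mm apart. The point is between the horns, 95 mm above the bench and 150 mm from the elbow's screw axis; x points directly away from that axis.
- tee_outlet (a point): end of one of the two opposite outlets of the grey tee, 95 mm high and 85 mm from its own screw axis; x points out of it. The tee has the same collar, stub, flange and grip rib as the elbow and turns as easily; it is a bystander and must not be turned.
There are look-alikes about, which are no part of the job. What is shaped like the part that bears elbow but orange is not meant.

How it is judged:
By the outcome, as a careful person would: the job done as asked, in the order asked, and still so for the second after the job is handed in, with the robot touching nothing.
It also fails if it takes over 32 s, if anything falls off the work surface, if the arm or the gripper's body presses on something with over 40 N, if the wrist force passes 120 N, or if a joint passes its speed limit or range.

ROBOT

A 7-joint arm with a two-finger parallel gripper is mounted at the origin on the work surface. World frame = base frame: x ahead of the robot, y to its left, z up, the work surface at z = 0. Lengths are in m, angles in rad, forces in N, time in s.
With the tool pointing down it reaches from about 0.4 to 0.875 m from the base axis. Payload 19.3 kg.
Tool frame: the origin (TCP) lies midway between the tips of the shut fingers; the grasp point (between the pads) lies 19 mm behind it; x points along the fingers, y is the direction in which the jaws open and shut, and the axes are right-handed (so a half turn about x gives the same grasp; the last joint's range is limited). The gripper opens to 85 mm and grips with 20 to 120 N. Pads are 22 mm wide; open, the fingers measure 114 mm over their backs; the gripper's body (76 mm by 85 mm) begins 54 mm behind the grasp point. The pads swing forward as they close: fully open they stand 13 mm farther back than shut.
Start: joints at [-1.266, 0.521, -0.036, 1.599, 0.021, 1.021, -0.113], TCP at [0.229, 0.582, 0.231] pointing down, gripper open.
Joint ranges: [-2.91, 2.91], [-0.3, 2.13], [-1.5, 1.42], [0.17, 2.43], [-1.26, 4.41], [0.16, 1.93], [-2.52, 2.52]. Speed limits (rad/s): [1.89, 1.89, 2.39, 2.39, 3.01, 3.01, 3.01].

INTERFACE

Orientations are given as [roll, pitch, yaw] about the fixed x, y, z axes, in that order (R = Rz(yaw) Ry(pitch) Rx(roll)).
In Python, from workcell import telemetry, vision, workorder gives the robot as it stands. The module is installed in compiled form; this text tells all that it offers.
- The arm moves only by the tool play_rows, never from a script. Its argument "deltas" is a list of rows, each a list of 7 numbers: the shift along the world's x, y, z in mm, then the turn, a rotation vector about the world's x, y, z in degrees, then the finger opening in mm, from 0 to 85.4. In form: [[x, y, z, wx, wy, wz, jaw], ...]. A call has 1 to 8 rows; each row shifts and turns the commanded pose from where the row before left it; what a row does not reach is not made up. A row lasts 1/8 s, in which the tool goes at most 62.5 mm and 10.7 degrees, less where a joint would pass 70% of its speed; a pose out of reach is approached as far as the arm can. A call with a gripper value outside its range is refused whole. The fingers move at their own pace and stop on an object; "grip_force" is the grip in N (left out, the last holds). Time passes only in rows, so rows that do not move let the fingers close. It gives the time, the measured TCP pose, the force and the opening at its end, in the units of the state.
- telemetry.observe(): the state, without advancing time (a new reading comes with each control period).
- vision.grab_frame(name): name is "scene" or "top" or "wrist"; returns the picture (480x640x3 uint8, red, green, blue); there is no depth.
- vision.camera_info(name): a dict with "mtx" (3x3 intrinsics, pixels), "rvec" (rotation vector, rad) and "tvec" (3), from world to camera coordinates, as OpenCV has them. Camera axes: x right, y down, z forward; pixel columns grow to the right and rows downward; lengths in m; the calibration is good to about 2 mm. A picture is of the moment at which its call begins: read the wrist's pose just before it. camera_info takes no time and is no camera call; for the wrist camera it gives the pose at the moment of the call.
- workorder.job_done(): hands the job in, once; it reports no verdict.
The state is a dict: "clock": time; "qpos": joint angles; "qd": joint speeds; "joint_efforts": joint torques, N m; "position": TCP position; "tool_rot": TCP orientation; "force": force on the tool from outside, world axes, zero at the start; "moment": the same for the moment, N m; "grip_width": finger opening in m.
Only numpy, scipy, OpenCV 4.12 (cv2) and the standard library are available. Lean on these libraries where they do the work, as an engineer would, in place of code of your own. Each camera call takes 0.05 s, during which the arm holds its last target. There are 200 camera calls.

## Working session

There is one attempt and no reset: what is moved stays moved. The work goes in short steps, Python scripts to look and compute and a tool call to move; the robot and the scene stay as the last step left them, time stands still between calls to the robot, and variables do not carry over. Pictures are saved under pics/ and viewed, about 8 in all and at most 12, crops included, and the job is handed in when it is done.

Besides the shell and the picture viewer there is one more tool, called as name(argument=value, ...) on one line, values as JSON. play_rows: Moves the arm, as the interface text tells. Its arguments: {"type":"object","properties":{"deltas":{"type":"array","items":{"type":"array","items":{"type":"number"}}},"grip_force":{"type":"number"}},"required":["deltas"]}

```bash
mkdir -p pics
cat > h.py <<'E'
import numpy as np, cv2
from workcell import telemetry, vision, workorder
def grab(n,f):
    i=vision.camera_info(n); im=vision.grab_frame(n); cv2.imwrite('pics/'+f,im[...,::-1]); np.savez('pics/'+f+'.npz',im=im,**{k:np.array(i[k],float) for k in('mtx','rvec','tvec')}); return im
def plane(f,px,z):
    d=np.load('pics/'+f+'.npz'); R=cv2.Rodrigues(d['rvec'])[0]; c=-R.T@d['tvec'].ravel()
    p=np.c_[np.array(px,float).reshape(-1,2),np.ones(len(np.array(px).reshape(-1,2)))]
    r=(R.T@np.linalg.inv(d['mtx'])@p.T).T
    return c+r*((z-c[2])/r[:,2])[:,None]
def proj(f,P):
    d=np.load('pics/'+f+'.npz'); return cv2.projectPoints(np.array(P,float).reshape(-1,3),d['rvec'],d['tvec'],d['mtx'],None)[0].reshape(-1,2)
E
python3 - <<'E'
from h import *
grab('top','top.png');grab('scene','scene.png')
s=telemetry.observe();print(s)
E
```

```text
{'clock': 0.1, 'qpos': array([-1.26620598,  0.52198441, -0.03631449,  1.59992985,  0.02117957,
        1.02110274, -0.11278906]), 'qd': array([-0.00170179, -0.00112213,  0.00090938, -0.00097714,  0.00013348,
       -0.00083912,  0.00020183]), 'joint_efforts': array([ 3.63813037e-03, -9.28492928e+01,  1.98400967e+00, -3.70538270e+01,
        1.81233720e-02,  5.37702625e-03,  3.99473026e-05]), 'position': array([0.22872263, 0.58132618, 0.2307723 ]), 'tool_rot': array([-1.51171336,  1.56975612, -1.88652602]), 'force': array([0.84356261, 0.66469294, 0.54556691]), 'moment': array([-0.00030605,  0.02513208,  0.06585225]), 'grip_width': 0.08515961679183459}
```

View pics/top.png

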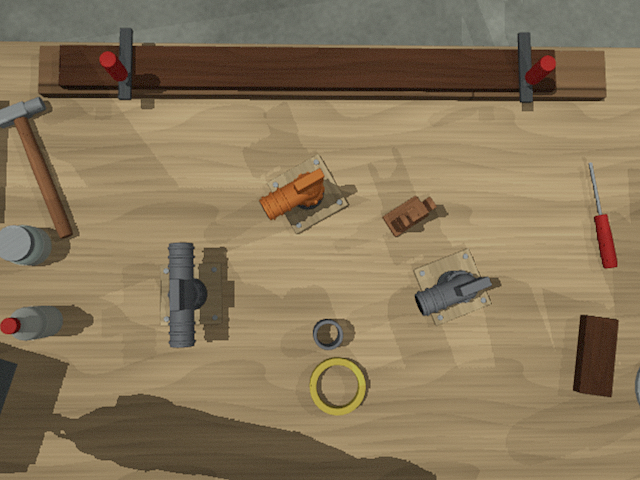

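View pics/scene.png

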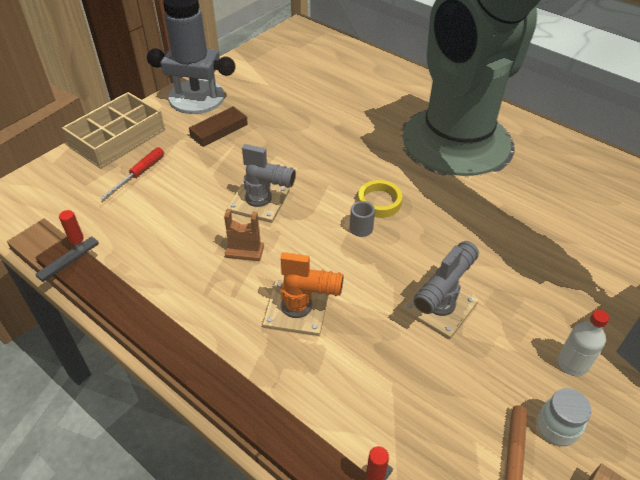

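The top view shows the grey elbow at about (465,288) with its outlet end at (420,303). The saddle is at (410,213), the tee at (182,293), and the orange decoy at (300,193). I'll take a crop for detail.

Run:
```python
from h import *
im=cv2.imread('pics/top.png')[170:340,370:510]
cv2.imwrite('pics/crop.png',cv2.resize(im,None,fx=4.2,fy=3.5*1.0 if 0 else 3.5,interpolation=cv2.INTER_CUBIC) if 0 else cv2.resize(im,None,fx=3.5,fy=3.5,interpolation=cv2.INTER_CUBIC))
print(plane('top.png',[[465,288],[475,288],[410,213]],0.15))
d=np.load('pics/top.png.npz');R=cv2.Rodrigues(d['rvec'])[0];print(-R.T@d['tvec'].ravel(),R)
```

```text
[[ 0.48578403 -0.21254068  0.15      ]
 [ 0.48573488 -0.22864231  0.15      ]
 [ 0.60618062 -0.12634583  0.15      ]]
[0.48526412 0.05651277 1.09080823] [[-3.09832937e-03 -9.99436064e-01  3.34358209e-02]
 [-9.96202478e-01  1.75519162e-04 -8.70665990e-02]
 [ 8.70116304e-02 -3.35786087e-02 -9.95641227e-01]]
```

View pics/crop.png

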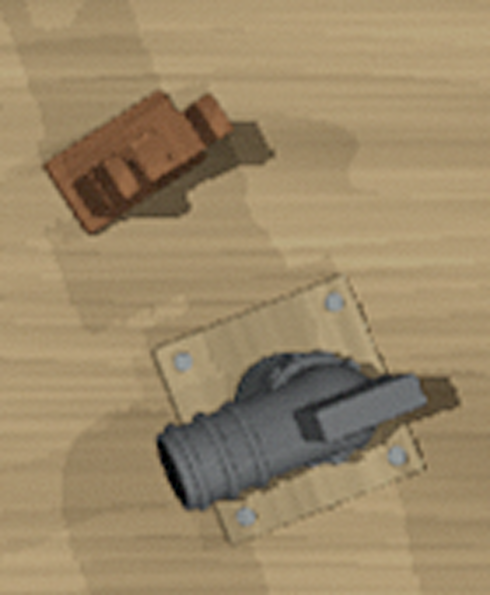

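The crop shows the rib's top corners at (312,413), (415,376), (427,400) and (325,440). The flange corners are (152,347), (343,272), (426,468) and (233,544), and the saddle horn tops are near (122,175) and (210,118).

Run:
```python
from h import *
c=lambda a:np.array(a)/3.5+[370-.36,170-.36]
F=plane('top.png',c([[312,413],[415,376],[427,400],[325,440]]),.155)
print('fin',F.round(4),F.mean(0)); a=(F[0]+F[3]-F[1]-F[2]);a0=np.arctan2(a[1],a[0]);print(np.degrees(a0), np.linalg.norm(a)/2)
for z in(.006,.012):
  G=plane('top.png',c([[152,347],[343,272],[426,468],[233,544]]),z);print('flange',G.mean(0),np.linalg.norm(np.diff(G,axis=0),axis=1))
  g=G[0]-G[1]+G[3]-G[2]; print(np.degrees(np.arctan2(g[1],g[0])))
H=plane('top.png',c([[122,175],[210,118]]),.108);print('horns',H,np.linalg.norm(H[0]-H[1]),H.mean(0))
B=plane('top.png',c([[45,165],[163,92]]),.0);print('base',B)
m=H.mean(0)-F.mean(0);print(np.linalg.norm(m[:2]),np.degrees(np.arctan2(m[1],m[0])))
print(vision.camera_info('wrist'))
```

```text
fin [[ 0.4864 -0.2012  0.155 ]
 [ 0.503  -0.2488  0.155 ]
 [ 0.4921 -0.254   0.155 ]
 [ 0.4742 -0.2068  0.155 ]] [ 0.48891595 -0.22770251  0.155     ]
110.0113197318597 0.05045793994791649
flange [ 0.48958372 -0.2299136   0.006     ] [0.10961227 0.11114665 0.11004458]
110.91961108788853
flange [ 0.48955983 -0.2283294   0.012     ] [0.10900602 0.11053191 0.10943593]
110.91961108788851
horns [[ 0.60034815 -0.1250341   0.108     ]
 [ 0.62797943 -0.16805211  0.108     ]] 0.05112765124520102 [ 0.61416379 -0.14654311  0.108     ]
base [[ 0.61830962 -0.10392     0.        ]
 [ 0.65762817 -0.16772677  0.        ]]
0.1492443350128294 32.942849638192854
{'mtx': array([[344.75605468,   0.        , 318.6608856 ],
       [  0.        , 344.75605468, 243.14574459],
       [  0.        ,   0.        ,   1.        ]]), 'rvec': array([-2.40850672, -1.64189537, -0.21747805]), 'tvec': array([-0.62440627, -0.03407046,  0.37649962])}
```

Run:
```python
from h import *
from scipy.spatial.transform import Rotation as Ro
s=telemetry.observe();R=Ro.from_euler('xyz',s['tool_rot']).as_matrix();print(R.round(3),np.degrees(np.arctan2(R[1,1],R[0,1])))
i=vision.camera_info('wrist');Rc=cv2.Rodrigues(i['rvec'])[0];c=-Rc.T@i['tvec'];print(c-s['position'],R.T@(c-s['position']),R.T@Rc.T)
```

```text
[[-0.     0.366  0.931]
 [-0.001  0.931 -0.366]
 [-1.    -0.001  0.   ]] 68.52481462367581
[-0.0613454   0.02403095  0.14114645] [-0.14115032 -0.00024238 -0.06587558] [[-3.89131687e-04 -2.61204275e-01  9.65283469e-01]
 [ 9.99999735e-01  4.92695415e-04  5.36449395e-04]
 [-6.15713614e-04  9.65283422e-01  2.61204014e-01]]
```

play_rows(deltas=[[36,-42,15,0,0,-3,85],[36,-42,15,0,0,-3,85],[36,-42,15,0,0,-3,85],[36,-42,15,0,0,-3,85],[36,-42,15,0,0,-3,85],[36,-42,15,0,0,-3,85],[20,-50,0,0,0,-3,85],[20,-50,0,0,0,-3,85]])

```text
clock: 1.1
position: [0.4853, 0.2278, 0.3212]
tool_rot: [-1.672, 1.571, -2.468]
force: [0.8, 0.6, 0.2]
grip_width: 0.0851
```

play_rows(deltas=[[20,-50,0,0,0,-3,85],[20,-50,0,0,0,-3,85],[20,-50,0,0,0,-3,85],[20,-50,0,0,0,-3,85],[4,-50,0,0,0,-3,85],[4,-50,0,0,0,-3,85],[4,-50,0,0,0,-3,85],[4,-50,0,0,0,-3,85]])

```text
clock: 2.1
position: [0.5807, -0.1719, 0.3211]
tool_rot: [-2.358, 1.57, 2.711]
force: [0.4, -0.1, -0.1]
grip_width: 0.0855
```

play_rows(deltas=[[4,-50,0,0,0,-0.5,85],[0,0,0,0,0,0,85],[0,0,0,0,0,0,85],[0,0,0,0,0,0,85]])

```text
clock: 2.6
position: [0.5851, -0.2191, 0.3212]
tool_rot: [2.958, 1.57, 1.739]
force: [0.4, -0.7, -0.5]
grip_width: 0.085
```

Run:
```python
from h import *
from scipy.spatial.transform import Rotation as Ro
s=telemetry.observe();R=Ro.from_euler('xyz',s['tool_rot']).as_matrix();print(s['clock'],s['position'],np.degrees(np.arctan2(R[1,1],R[0,1])),s['qpos'].round(2))
grab('wrist','w1.png')
```

```text
2.6 [ 0.58505062 -0.21912841  0.32122484] 20.117909264545776 [-0.02  0.47  0.43  1.5  -0.2   1.21  0.79]
```

View pics/w1.png

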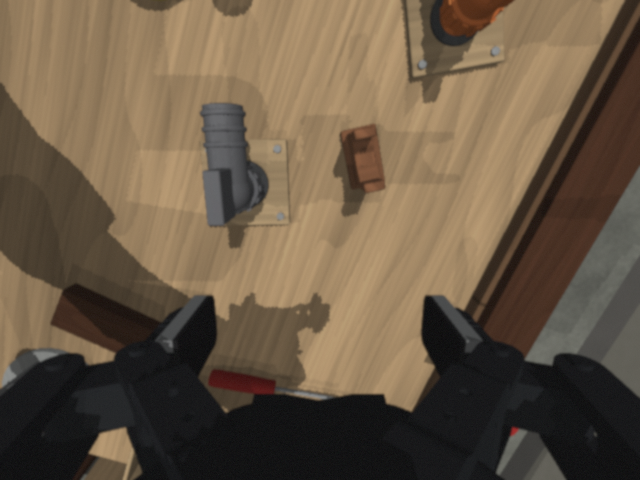

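The wrist picture shows the elbow rib at about (218,197) and its flange, with the saddle at (362,158). I'll enlarge these.

Run:
```python
from h import *
im=cv2.imread('pics/w1.png')[90:240,190:400]
im=cv2.convertScaleAbs(im,alpha=1.6)
cv2.imwrite('pics/c2.png',cv2.resize(im,None,fx=3.8,fy=3.8,interpolation=cv2.INTER_CUBIC))
```

```text
(no output)
```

View pics/c2.png

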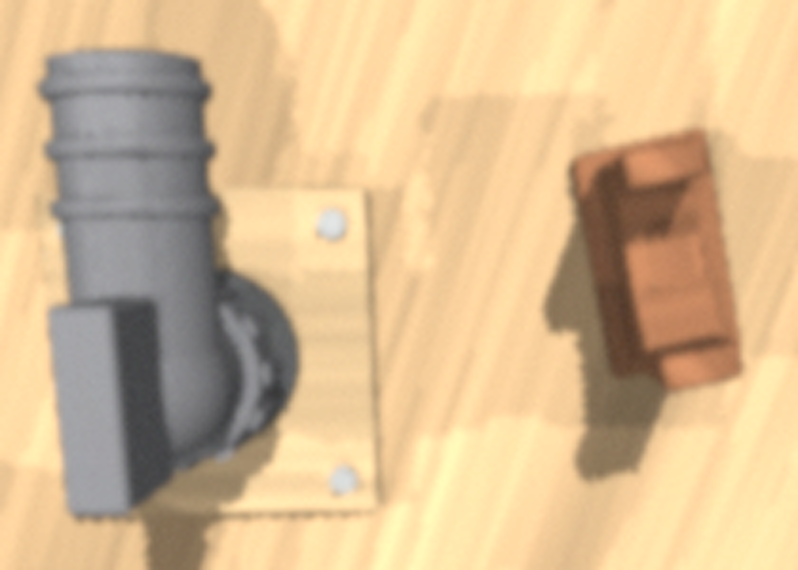

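The enlargement shows horn top A with corners (620,155), (700,132), (712,165), (628,185). Horn top B has (652,358), (735,340), (742,372), (668,390), and the rib top has (50,310), (112,303), (130,508), (72,515).

Run:
```python
from h import *
c=lambda a:np.array(a)/3.8+[190-.37,90-.37]
F=plane('w1.png',c([[50,310],[112,303],[130,508],[72,515]]),.155)
f=F.mean(0);a=F[0]+F[1]-F[2]-F[3];print('fin',f,np.linalg.norm(a)/2,np.degrees(np.arctan2(a[1],a[0])),np.linalg.norm(F[0]-F[1]))
H=plane('w1.png',c([[620,155],[700,132],[712,165],[628,185],[652,358],[735,340],[742,372],[668,390]]),.108);print(H.round(4))
m=H.mean(0);n=H[4:].mean(0)-H[:4].mean(0);print('saddle',m,np.linalg.norm(n),np.degrees(np.arctan2(n[0],-n[1])))
for ax in(f,np.array([.4893,-.228])):
  v=m[:2]-ax[:2];print(np.linalg.norm(v),np.degrees(np.arctan2(v[1],v[0])))
```

```text
fin [ 0.48866598 -0.22828614  0.155     ] 0.048109032200961126 111.19436812021269 0.01446668747579343
[[ 0.5874 -0.1285  0.108 ]
 [ 0.6046 -0.1162  0.108 ]
 [ 0.6106 -0.1226  0.108 ]
 [ 0.5921 -0.1346  0.108 ]
 [ 0.6145 -0.1736  0.108 ]
 [ 0.6335 -0.1616  0.108 ]
 [ 0.6386 -0.1688  0.108 ]
 [ 0.6218 -0.1801  0.108 ]]
saddle [ 0.61287936 -0.14825363  0.108     ] 0.05369333296580859 31.98817077027533
0.14776389504172438 32.794278612391636
0.14707597451204438 32.83435146481772
```

play_rows(deltas=[[-32,-3,-20,0,0,0,85],[-32,-3,-20,0,0,0,85],[-32,-3,-20,0,0,0,85],[0,0,-30,0,0,0,85],[0,0,-30,0,0,0,85],[0,0,0,0,0,0,85],[0,0,0,0,0,0,85]])

```text
clock: 3.52
position: [0.4894, -0.2294, 0.2024]
tool_rot: [0.863, 1.57, -0.358]
force: [-0.6, -0.6, -0.4]
grip_width: 0.0848
```

play_rows(deltas=[[0,1,-30,0,0,0.5,85],[0,0,-30,0,0,0,85],[0,0,-17,0,0,0,85],[0,0,0,0,0,0,85],[0,0,0,0,0,0,40],[0,0,0,0,0,0,0],[0,0,0,0,0,0,0],[0,0,0,0,0,0,0]], grip_force=50)

```text
clock: 4.53
position: [0.4877, -0.2289, 0.1246]
tool_rot: [-1.823, 1.569, -3.036]
force: [-11.7, -0.4, 27.1]
grip_width: 0.0155
```

play_rows(deltas=[[0,0,0,0,0,0,0],[0,0,0,0,0,0,0]])

```text
clock: 4.78
position: [0.4878, -0.2289, 0.1248]
tool_rot: [-1.963, 1.569, 3.107]
force: [-9.3, -0.9, 14.2]
grip_width: 0.0152
```

```bash
cat >> h.py <<'E'
from scipy.spatial.transform import Rotation as Ro
def st():
    s=telemetry.observe();R=Ro.from_euler('xyz',s['tool_rot']).as_matrix();print(s['clock'],s['position'].round(4),'psi',np.degrees(np.arctan2(R[1,1],R[0,1])).round(2),s['force'].round(1),s['moment'].round(2),s['grip_width'],s['qpos'].round(2))
E
python3 -c "
from h import *
st()"
```

```text
4.775 [ 0.4878 -0.2289  0.1248] psi 20.48 [-9.3 -0.9 14.2] [-0.05  2.03  0.09] 0.015225531693108191 [ 0.08  0.56  0.35  1.93 -0.29  0.7   0.95]
```

play_rows(deltas=[[-1,0,0,0,0,-4,0],[0,0,-0.1,0,0,-6,0],[0,0,-0.1,0,0,-6,0],[0,0,-0.1,0,0,-6,0],[0,0,-0.1,0,0,-6,0],[0,0,-0.1,0,0,-6,0],[0,0,-0.1,0,0,-6,0],[0,0,0,0,0,0,0]])

```text
clock: 5.78
position: [0.4879, -0.2289, 0.1241]
tool_rot: [0.792, 1.57, -1.121]
force: [-2.1, -1.5, 8.1]
grip_width: 0.0153
```

```bash
python3 -c "
from h import *
st()"
```

```text
5.775 [ 0.4879 -0.2289  0.1241] psi -19.6 [-2.1 -1.5  8.1] [-0.39  0.41 -0.12] 0.015283905417384724 [-0.06  0.6   0.54  1.94 -0.46  0.72  0.42]
```

Smooth. Another 32° brings the outlet to about 38.5°, still short of the saddle. Then I'll release and look.

play_rows(deltas=[[0,0,-0.1,0,0,-7,0],[0,0,-0.1,0,0,-7,0],[0,0,-0.1,0,0,-7,0],[0,0,-0.1,0,0,-7,0],[0,0,-0.1,0,0,-4,0],[0,0,0,0,0,0,0],[0,0,0,0,0,0,0]])

```text
clock: 6.65
position: [0.488, -0.229, 0.1236]
tool_rot: [1.606, 1.57, -0.864]
force: [-1.5, -3.5, 4.9]
grip_width: 0.0152
```

```bash
python3 -c "
from h import *
st(); grab('wrist','w2.png');grab('scene','s2.png')
im=cv2.imread('pics/w2.png');im=cv2.convertScaleAbs(im,alpha=1.5);cv2.imwrite('pics/w2b.png',im)"
```

```text
6.65 [ 0.488  -0.229   0.1236] psi -51.5 [-1.5 -3.5  4.9] [-0.79  0.15 -0.08] 0.015230843467199696 [-0.15  0.65  0.69  1.95 -0.6   0.76 -0.01]
```

View pics/w2b.png

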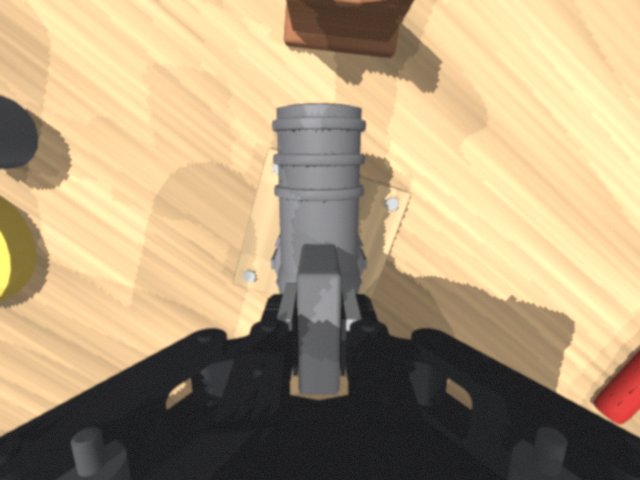

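The rib is held and the outlet runs straight up the image along column 319. The saddle's near bottom edge goes from (285,43) to (394,56), with its middle to the right of the outlet, so clockwise turn remains.

```bash
python3 -c "
from h import *
B=plane('w2.png',[[286,43],[394,56]],0.0);print(B,np.linalg.norm(B[0]-B[1]));n=B[1]-B[0];print('normal',np.degrees(np.arctan2(n[0],-n[1])))
m=B.mean(0);v=m[:2]-[.488,-.229];print('bearing',np.linalg.norm(v),np.degrees(np.arctan2(v[1],v[0])))
O=plane('w2.png',[[275.5,120],[364,120]],0.095).mean(0);v=O[:2]-[.488,-.229];print(O,'outlet',np.linalg.norm(v),np.degrees(np.arctan2(v[1],v[0])))
"
```

```text
[[ 0.5812486  -0.12646267  0.        ]
 [ 0.62149596 -0.18992274  0.        ]] 0.07514672573974385
normal 32.38350651721873
bearing 0.13366729965225535 31.987069000682244
[ 0.55050701 -0.18019598  0.095     ] outlet 0.07930295512140358 37.98189094134353
```

play_rows(deltas=[[0,0,-0.1,0,0,-2.5,0],[0,0,0,0,0,-2,0],[0,0,0,0,0,0,0],[0,0,0,0,0,0,0]])

```text
clock: 7.25
position: [0.488, -0.229, 0.1235]
tool_rot: [1.739, 1.57, -0.809]
force: [-1.2, -3.5, 6.4]
grip_width: 0.0151
```

play_rows(deltas=[[0,0,0,0,0,0,30],[0,0,0,0,0,0,85],[0,0,0,0,0,0,85],[0,0,0,0,0,0,85],[0,0,20,0,0,0,85],[0,0,40,0,0,0,85],[0,0,40,0,0,0,85],[0,0,40,0,0,0,85]])

```text
clock: 8.25
position: [0.4876, -0.2283, 0.2644]
tool_rot: [-0.909, 1.571, 2.827]
force: [1.0, 1.2, 0.0]
grip_width: 0.085
```

play_rows(deltas=[[0,0,20,0,0,0,85],[0,0,0,0,0,0,85],[0,0,0,0,0,0,85]])

```text
clock: 8.62
position: [0.4876, -0.2281, 0.2824]
tool_rot: [-1.136, 1.57, 2.599]
force: [0.4, 1.2, 0.2]
grip_width: 0.085
```

```bash
python3 -c "
from h import *
st(); grab('wrist','w3.png')
im=cv2.imread('pics/w3.png')[0:360,130:510];im=cv2.convertScaleAbs(im,alpha=1.5);cv2.imwrite('pics/w3b.png',cv2.resize(im,None,fx=1.6,fy=1.6,interpolation=cv2.INTER_CUBIC))"
```

```text
8.625 [ 0.4876 -0.2281  0.2824] psi -55.97 [0.4 1.2 0.2] [ 0.01  0.   -0.02] 0.08502714526097556 [-0.31  0.46  0.91  1.8  -0.41  1.08 -0.24]
```

View pics/w3b.png

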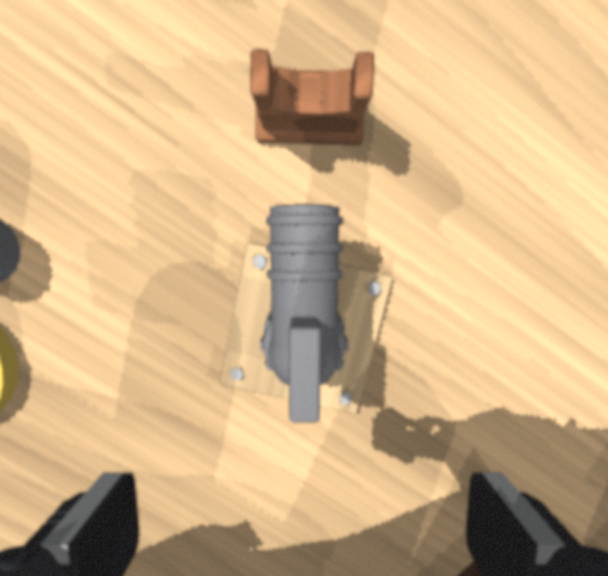

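Clear view: the rib top is centred on column 304, the outlet spans 269–341 at row 222, and the horns span 250–374 outside and 271–355 inside. The saddle base's near edge is 257–364 at row 142, so the outlet is still slightly short of the mark.

```bash
python3 -c "
from h import *
c=lambda a:np.array(a,float)/1.6+[130-.2,-.2]
P=lambda a,z:plane('w3.png',c(a),z).mean(0)[:2]
ang=lambda v:np.degrees(np.arctan2(v[1],v[0])).round(2)
A=P([[291,323],[319,321],[290,421],[319,420]],.155);F=P([[291,325],[319,325]],.155)-P([[290,415],[319,415]],.155);print('fin',A,ang(F))
O=P([[268,222],[341,221]],.095);O2=P([[268,275],[341,273]],.095);print('out',O,ang(O-A),np.linalg.norm(O-A),O2,ang(O2-A))
H=P([[250,60],[271,60],[355,60],[374,60]],.108);print('horn',H,ang(H-A),np.linalg.norm(H-A))
B=P([[257,142],[364,142]],0);print('base',B,ang(B-A),np.linalg.norm(B-A))
G=P([[259,261],[375,288],[237,374],[346,399]],.010);print('flange',G,[ang(x-G) for x in(O,H,B)])
"
```

```text
fin [ 0.49005268 -0.22814194] 33.83
out [ 0.55142286 -0.18660865] 34.09 0.0741034002866482 [ 0.52713347 -0.20306769] 34.07
horn [ 0.61861829 -0.14594438] 32.59 0.15259604534995427
base [ 0.6010748 -0.1584429] 32.12 0.13108724874251737
flange [ 0.48746846 -0.23005464] [np.float64(34.19), np.float64(32.67), np.float64(32.23)]
```

About 1.4° remains. I'll regrip, turn 1.3° and check again.

play_rows(deltas=[[0,0,-40,0,0,0,85],[0,0,-40,0,0,0,85],[0,0,-40,0,0,0,85],[0,0,-38.5,0,0,0,85],[0,0,0,0,0,0,85],[0,0,0,0,0,0,30],[0,0,0,0,0,0,0],[0,0,0,0,0,0,0]])

```text
clock: 9.68
position: [0.4883, -0.2284, 0.1255]
tool_rot: [2.484, 1.569, -0.063]
force: [-0.0, 0.0, 0.2]
grip_width: 0.0317
```

play_rows(deltas=[[0,0,0,0,0,0,0],[0,0,0,0,0,-0.7,0],[0,0,0,0,0,-0.6,0],[0,0,0,0,0,0,0],[0,0,0,0,0,0,0]])

```text
clock: 10.3
position: [0.4884, -0.2288, 0.1253]
tool_rot: [2.215, 1.569, -0.356]
force: [1.9, -0.8, 7.0]
grip_width: 0.0155
```

```bash
python3 -c "
from h import *
st()"
```

```text
10.3 [ 0.4884 -0.2288  0.1253] psi -57.28 [ 1.9 -0.8  7. ] [-0.11 -0.1   0.04] 0.015492252537810334 [-0.17  0.66  0.73  1.95 -0.62  0.77 -0.09]
```

play_rows(deltas=[[0,0,0,0,0,0,30],[0,0,0,0,0,0,85],[0,0,0,0,0,0,85],[0,0,0,0,0,0,85],[0,0,20,0,0,0,85],[0,0,40,0,0,0,85],[0,0,40,0,0,0,85],[0,0,40,0,0,0,85]])

```text
clock: 11.3
position: [0.4876, -0.2284, 0.2659]
tool_rot: [-0.601, 1.571, 3.112]
force: [-0.4, 0.1, -0.2]
grip_width: 0.0849
```

play_rows(deltas=[[0,0,20,0,0,0,85],[0,0,0,0,0,0,85],[0,0,0,0,0,0,85]])

```text
clock: 11.68
position: [0.4876, -0.2281, 0.2839]
tool_rot: [-1.076, 1.57, 2.637]
force: [0.4, 0.7, 0.4]
grip_width: 0.085
```

```bash
python3 -c "
from h import *
st(); grab('wrist','w4.png')
im=cv2.imread('pics/w4.png')[0:360,130:510];im=cv2.convertScaleAbs(im,alpha=1.5);cv2.imwrite('pics/w4b.png',cv2.resize(im,None,fx=1.6,fy=1.6,interpolation=cv2.INTER_CUBIC))"
```

```text
11.675 [ 0.4876 -0.2281  0.2839] psi -57.27 [0.4 0.7 0.4] [-0.   -0.01  0.03] 0.08498572316492686 [-0.32  0.47  0.92  1.8  -0.42  1.09 -0.25]
```

View pics/w4b.png

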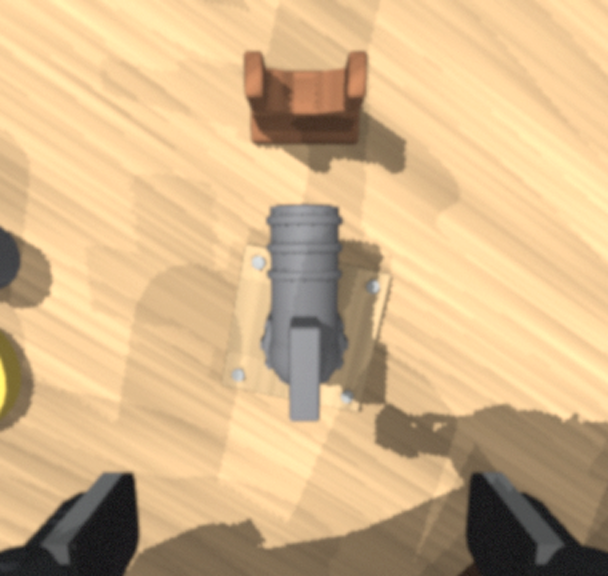

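The horns span 244–367 (middle 305.5), the base middle is 304.5, the outlet 305 and the rib 304.5. The outlet is lined up with the saddle and the gripper is clear, so I'm handing in.

```bash
python3 -c "
from h import *
print(workorder.job_done())"
```

```text
the job is handed in; nothing more can be done
None
```

I screwed the grey elbow on clockwise until its outlet points at the middle of the wooden hose saddle, then let go and handed the job in at about 11.7 s of the 32 s. It took two grips: one turned it most of the way, and after a look I turned it the last 1.3°.

- **Alignment:** in the last close-up the outlet, rib, saddle horns and saddle base share a centreline within about 1 pixel. That is within roughly 0.5°, and I saw no overshoot. The gripper was open and about 130 mm above the rib.
- **Tee and orange elbow:** I never went near them with the gripper down. I took no final picture of them.
- **Disagreement:** the gripper's angle readings give a turn of about 1.36 rad, slightly more than the stated 0.6 to 1.3. I trusted the direct view of outlet against saddle instead.

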